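# Seat the drilling template on its pins and latch it

### The arm

A 6-joint arm with a two-finger parallel gripper is mounted at the origin on a cart in front of the work surface, level with it; the furniture and walls round the work are solid. World frame = base frame: x ahead of the robot, y to its left, z up, the work surface at z = 0. Lengths are in mm, angles in rad, forces in N, time in s.
With the tool pointing down it reaches from about 350 to 850 mm from the base axis. Payload 8.1 kg.
Tool frame: the origin (TCP) lies at the very end of the fingers, on their centre line; the grasp point (between the pads) lies 19 mm behind it (ctrl.grasp_offset is the distance from the TCP to the grasp point, in mm); z points along the fingers, y is the line along which they close (so a half turn about z gives the same grasp; the last joint's range is limited). The gripper opens to 85 mm and grips with 20 to 120 N. Pads are 22 mm wide; open, the fingers measure 114 mm over their backs; the gripper's body (76 mm by 85 mm) begins 54 mm behind the grasp point. The pads swing forward as they close: fully open they stand 13 mm farther back than shut.
Start: joints at [1.222, 0.13, 1.488, -0, 1.523, -0.085], TCP at [156.428, 579.254, 231.292] pointing down, gripper open.
Joint ranges: [-2.96, 2.96], [-0.89, 2.26], [0.02, 2.5], [-1.34, 4.48], [0, 2.73], [-2.66, 2.66]. Speed limits (rad/s): [2.39, 2.39, 2.79, 3.14, 3.14, 3.14].

### API

Orientations are given as a 3x3 rotation matrix whose columns are the frame's x, y, z axes.
In Python, from cell import ctrl gives the robot as it stands. The module is installed in compiled form; this text tells all that it offers.
- The arm moves only by the tool carry_out, never from a script. Its argument "rows" is a list of rows, each a list of 3 entries, a list of its own where there are three numbers: the shift along the world's x, y, z in m, then the turn about the world's z in degrees, then the closure, from -1 (fully open) to 1 (shut). In form: [[[tx, ty, tz], yaw, claw], ...]. A call has 1 to 8 rows; each row is the pose to reach, as a shift and turn from the pose commanded when the call began; what a row does not reach only later rows make up. A row lasts 1/10 s, in which the tool goes at most 50 mm and 8.59 degrees, less where a joint would pass 70% of its speed; a pose out of reach is approached as far as the arm can. A call with a gripper value outside its range is refused whole. The fingers move at their own pace and stop on an object; the grip force is fixed at half the most. Time passes only in rows, so rows that repeat a pose let the fingers close. It gives the time, the measured TCP pose, the force, the opening and the grip force at its end, in the units of the state.
- ctrl.sense(): the state, without advancing time (a new reading comes with each control period).
- ctrl.capture(name): name is "scene" or "top" or "wrist"; returns a dict with "img" (400x640x3 uint8, red, green, blue), "intrinsics" (3x3 intrinsics, pixels), "eye" and "attitude" of the camera in the world. Camera axes: x right, y up, looking along -z (the intrinsics and any distortion apply to the point x, -y, -z); pixel columns grow to the right and rows downward; lengths in mm; the calibration is good to about 2 mm. A picture is of the moment at which its call begins. There is no depth.
- ctrl.close_job(): hands the job in; it is judged then, once.
Trained networks look in a picture, given as the dict that the camera call returned (one of the last four; its "shot" number tells which), for a name from the list of things; names that differ only in an ending like _2 or _b are one class to them, and where a whole thing is asked for, a point or a joint stands for the part that bears it (a point fixed in the world has none). Each returns a list of dicts, best first, with "conf" (0 to 1); they miss things now and then, are a little off and sometimes report something else, mostly with a low value. They report only what shows in the picture. A call takes as long as a camera call.
- ctrl.look_for(picture, label): "uv" ([column, row] in pixels, amid what is visible of it).
- ctrl.silhouettes(picture, label): "pixels" (400x640 bool, what is visible of it) and "uv" ([column, row] in pixels, amid what is visible of it).
The state is a dict: "time": time; "qpos": joint angles; "qd": joint speeds; "effort": joint torques, N m; "eef_pos": TCP position; "tcp_rot": TCP orientation; "force": force on the tool from outside, world axes, zero at the start; "moment": the same for the moment, N m; "finger_gap": finger opening in mm; "gripper_force": force on a finger pad.
Only numpy, scipy, OpenCV 4.12 (cv2) and the standard library are available. Lean on these libraries where they do the work, as an engineer would, in place of code of your own. Each camera call takes 0.05 s, during which the arm holds its last target. There are 200 camera calls.

### The job

Get the boot drilling jig ready: with the fingertips, nudge the aluminium template plate sideways along the blue jig until its two holes drop over the locating pins and it lies flat. Then push the red swing latch by its knob right round across the plate to its stop. Only push: the plate must not be lifted off the jig, and the things lying around must be left alone.

Things in the scene. Friction and masses are not known exactly. Their poses are not given: they have to be found in the camera images.
- jig: blue drilling jig fixed to the bench. Origin on the bench under it, x away from the robot (turned by its yaw), y left, z up. Slab 14 mm high, x -67 to +83, y -135 to +135 mm. Two dark fences along y, 240 mm long, yellow mark at y = 0: inner faces at x = -46.5 mm (8 mm high) and +46.5 mm (12 mm high); the channel between is open at both ends.
- jig_seat (a point): point on the slab's upper face (14 mm above the bench), midway between the fences at y = 0; the plate's origin comes to lie here when it is seated. Axes as the jig's.
- pin_left (a point): tip of the left brass locating pin, at jig x +22, y +45 mm: 10 mm diameter, rounded, 6 mm above the slab; hidden under the plate at first.
- pin_right (a point): tip of the right brass locating pin, the same at jig x +22, y -45 mm.
- plate: loose light-grey aluminium template plate 90 (x) x 180 (y) x 10 mm, 280 to 455 g, yellow marks at mid-length. Origin at the centre of its underside, axes like the jig's. Two 14 mm through holes at x +22, y -45 and +45 mm. It starts between the fences (1.5 mm play each side), shifted 14 to 34 mm to +y, far side propped on the pin tips and near edge on the slab, so it leans about 5 degrees.
- plate_end (a point): middle of the plate's +y (left) end face, half way up its thickness, 90 mm from its centre. While propped, the underside is about 4 mm above the slab here. A push of 2 to 4 N here towards jig -y slides the plate along the fences; when the holes come over the pins it drops flat (6 mm at the pins) and the pins stop it.
- latch (a joint): angle (rad) of the red swing latch, growing counter-clockwise from above: 0 to 0.3 at the start (swung out, clear of the plate), 2.007 at its stop, pointing across the plate to jig -x. The arm points along jig x turned by 1.135 + joint value. It stays where left (about 1 N at the knob moves it) and passes 3 mm over the seated plate; a propped plate blocks it.
- latch_pivot (a point): pivot axis of the latch beside the far fence, at the underside of its arm, 27 mm above the bench. The arm is 14 mm wide, 7 mm high and reaches 56 mm from the pivot; the pivot screw's head reaches 38 mm above the bench.
- latch_knob (a point): top centre of the latch's red upright knob: 16 mm diameter, 48 mm from the pivot axis, top 59 mm above the bench; it stands 25 mm above the arm, whose upper face is 34 mm above the bench.
- orange_cap: loose bright orange round end cap, 42x42x36 mm; origin at the centre of its underside. A bystander: leave it alone.
- wedge_b: loose small green wedge, 42x64x22 mm; origin at the centre of its underside. A bystander: leave it alone.
- step_gauge: loose green stepped gauge block, 82x43x34 mm; origin at the centre of its underside. A bystander: leave it alone.
- felt_cup: loose black felt heel cup, 73x34x44 mm; origin at the centre of its underside. A bystander: leave it alone.
- hex_key_6: loose bare-steel hex key lying flat, 49x87x7 mm; origin at the centre of its underside. A bystander: leave it alone.
- spanner_13: loose small combination spanner lying flat, 83x136x8 mm; origin at the centre of its underside. A bystander: leave it alone.
- last_half_3: loose half of a maple toe last, 110x178x62 mm; origin at the centre of its underside. A bystander: leave it alone.

How it is judged:
By the outcome, as a careful person would: the job done as asked, in the order asked, and still so for the second after the job is handed in, with the robot touching nothing.
It also fails if it takes over 48 s, if anything falls off the work surface, if the arm or the gripper's body presses on something with over 40 N, if the wrist force passes 120 N, or if a joint passes its speed limit or range.

## Working session

There is one attempt and no reset: what is moved stays moved. The work goes in short steps, Python scripts to look and compute and a tool call to move; the robot and the scene stay as the last step left them, time stands still between calls to the robot, and variables do not carry over. Pictures are saved under pics/ and viewed, at most 10 in all, crops included, and the job is handed in when it is done.

Besides the shell and the picture viewer there is one more tool, called as name([rows], argument=value, ...), one row to a line, values as JSON. carry_out: Moves the arm, as the interface text tells. Its arguments: {"type":"object","properties":{"rows":{"type":"array","items":{"type":"array"}}},"required":["rows"]}

```bash
mkdir -p pics; cat > h.py <<'E'
import numpy as np, cv2
from cell import ctrl
def save(p,n): cv2.imwrite(f'pics/{n}.png',cv2.cvtColor(p['img'],cv2.COLOR_RGB2BGR))
def ray(p,uv):
    K=np.array(p['intrinsics']);d=np.linalg.inv(K)@[uv[0],uv[1],1]
    return np.array(p['attitude'])@(d*[1,-1,-1])
def onz(p,uv,z):
    d=ray(p,uv);e=np.array(p['eye']);return e+d*(z-e[2])/d[2]
def proj(p,P):
    c=np.array(p['attitude']).T@(np.array(P,float)-p['eye']);c=c*[1,-1,-1]
    q=np.array(p['intrinsics'])@c;return q[:2]/q[2]
E
python3 - <<'E'
from h import *
s=ctrl.sense();print(s['time'],s['eef_pos'],s['tcp_rot'],s['finger_gap'])
for n in ['scene','top']:
    p=ctrl.capture(n);save(p,n+'0');print(n,[k for k in p],p['eye'])
    for l,z in [('plate',18),('plate_end',17),('latch_knob',59),('latch_pivot',38),('latch',34),('jig',14)]:
        for r in ctrl.look_for(p,l)[:2]: print(l,r['conf'],np.round(r['uv'],1),np.round(onz(p,r['uv'],z),1))
E
```

```text
0.0 [156.23860126 578.73182765 230.24613814] [[-9.65412753e-01  2.60725573e-01 -6.25183708e-04]
 [ 2.60726278e-01  9.65411214e-01 -1.73098389e-03]
 [ 1.52247595e-04 -1.83411574e-03 -9.99998306e-01]] 85.32977050321311
scene ['img', 'intrinsics', 'eye', 'attitude', 'shot'] [ -64.40911676 -429.8580905   562.00196145]
plate 0.93 [336.2 230.4] [ 525.2 -103.7   18. ]
plate_end 0.78 [340.6 228.1] [ 539.2 -107.6   17. ]
latch_pivot 0.77 [371.4 246.4] [ 496.5 -206.    38. ]
latch_pivot 0.39 [241.  194.5] [500.5 164.4  38. ]
latch 0.57 [320.7 194.2] [615.3  -4.9  34. ]
latch 0.47 [340.9 211. ] [578.5 -85.6  34. ]
jig 0.91 [370.6 244.7] [ 526.4 -191.7   14. ]
top ['img', 'intrinsics', 'eye', 'attitude', 'shot'] [ 455.5982042    -5.91407847 1248.35609863]
plate 0.77 [352.7 213.1] [ 519.4 -104.    18. ]
plate_end 0.93 [350.1 216.2] [511.1 -96.9  17. ]
latch_knob 0.66 [440.8 179.6] [ 602.5 -332.1   59. ]
latch_knob 0.63 [352.7 186.5] [ 586.6 -101.8   59. ]
latch_pivot 0.92 [368.6 202.9] [ 544.9 -144.9   38. ]
latch 0.46 [346.1 184.1] [596.  -86.4  34. ]
jig 0.95 [368.6 202.6] [ 547.5 -147.6   14. ]
```

```bash
python3 - <<'E'
import cv2
a=cv2.imread('pics/top0.png');b=cv2.imread('pics/scene0.png')
cv2.imwrite('pics/topc.png',cv2.resize(a[120:300,270:510],None,fx=3.3,fy=3.3,interpolation=cv2.INTER_CUBIC))
cv2.imwrite('pics/scenec.png',cv2.resize(b[130:330,240:506],None,fx=3,fy=3,interpolation=cv2.INTER_CUBIC))
E
```

```text
(no output)
```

View pics/topc.png

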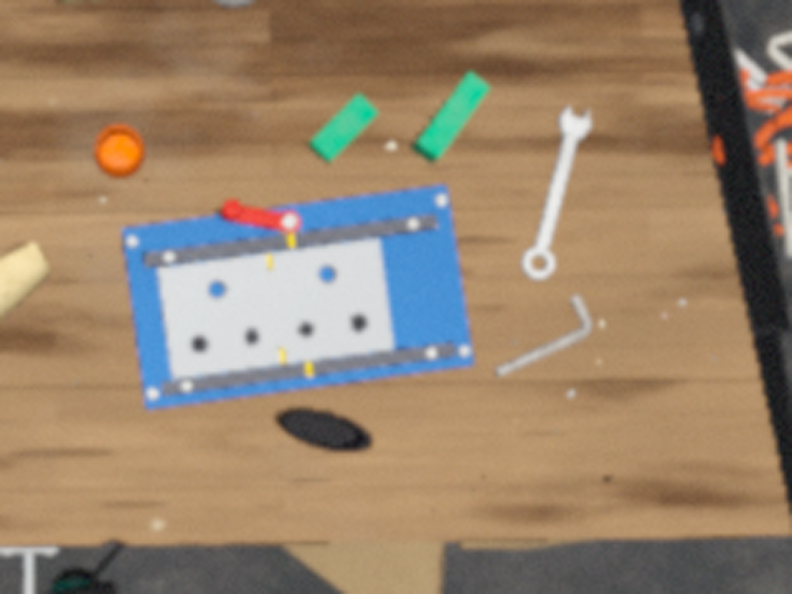

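View pics/scenec.png

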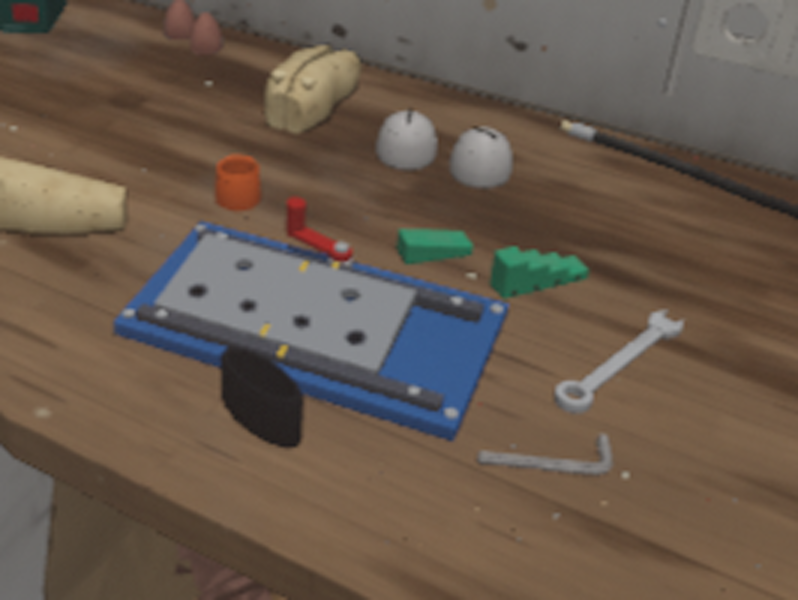

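View pics/top0.png

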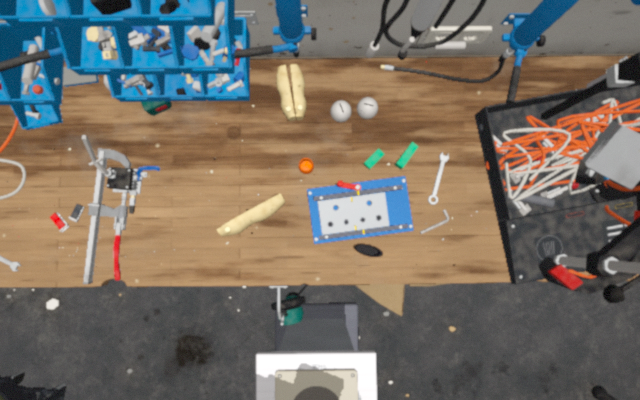

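The top view shows the jig corners at crop (123,230), (445,186), (473,364) and (149,408). The plate is shifted left, its left end running from (158,268) to (172,378). The knob is at (231,210) and the pivot at (290,221). The cap is at (120,150) and the toe last's tip is at (40,250), left of the jig.

```bash
cat >> h.py <<'E'
def jigfit(p,uvs,loc,z):
    P=np.array([onz(p,u,z)[:2] for u in uvs]);L=np.array(loc,float)
    a=P-P.mean(0);b=L-L.mean(0)
    th=np.arctan2((b[:,0]*a[:,1]-b[:,1]*a[:,0]).sum(),(a*b).sum())
    R=np.array([[np.cos(th),-np.sin(th)],[np.sin(th),np.cos(th)]])
    t=P.mean(0)-R@L.mean(0);return th,t,R,P-(L@R.T+t)
E
python3 - <<'E'
from h import *
p=ctrl.capture('top')
c=lambda u,v:(270+u/3.3-.35,120+v/3.3-.35)
th,t,R,e=jigfit(p,[c(123,230),c(445,186),c(473,364),c(149,408)],[(83,135),(83,-135),(-67,-135),(-67,135)],14)
print('jig',th,t,e.round(1))
for k in ['jig','plate']:
    m=ctrl.silhouettes(p,k)[0]['pixels'].astype(np.uint8)
    q=cv2.boxPoints(cv2.minAreaRect(cv2.findNonZero(m)))
    W=np.array([onz(p,u,14 if k=='jig' else 28)[:2] for u in q]);print(k,W.round(1),W.mean(0),np.linalg.norm(W[0]-W[1]),np.linalg.norm(W[1]-W[2]),'jigframe',((W-t)@R).round(1))
for n,u,z in [('knob',c(231,210),59),('piv',c(290,221),38),('h1',c(217,289),28),('h2',c(328,273),28),('end far',c(158,268),30),('end near',c(172,378),24),('cap',c(120,150),36),('last tip',c(38,243),40),('last tip',c(48,268),40),('felt',c(322,430),44),('wedge end',c(315,150),20)]:
    W=onz(p,u,z);print(n,W.round(1),'jig',((W[:2]-t)@R).round(1))
kn=onz(p,c(231,210),59)[:2];pv=onz(p,c(290,221),38)[:2];d=(kn-pv)@R
print(np.hypot(*d),'latch',np.arctan2(d[1],d[0])-1.135)
E
```

```text
jig 0.12733620014845218 [ 521.09813349 -124.71536195] [[-1.2 -1.3]
 [-1.8  1.8]
 [ 0.9  1.7]
 [ 2.2 -2.2]]
jig [[ 596.8   27. ]
 [ 633.8 -249.4]
 [ 471.  -268.3]
 [ 434.9    5.2]] [ 534.13575681 -121.37255604] 278.82590488919175 163.88652015291564 jigframe [[  94.4  140.8]
 [  96.  -138. ]
 [ -67.9 -136.1]
 [ -69.   139.9]]
plate [[ 552.    -7.7]
 [ 576.  -188.3]
 [ 486.6 -199. ]
 [ 462.9  -19.5]] [ 519.36963643 -103.64427702] 182.13766265494607 90.06596877757458 jigframe [[ 45.5 112.1]
 [ 46.4 -70. ]
 [-43.6 -69.3]
 [-44.4 111.7]]
knob [595.4 -67.9  59. ] jig [80.9 46.9]
piv [ 588.5 -116.3   38. ] jig [67.9 -0.2]
h1 [535.  -57.3  28. ] jig [22.3 65.1]
h2 [ 547.  -147.2   28. ] jig [ 22.9 -25.6]
end far [552.3  -9.9  30. ] jig [ 45.5 109.9]
end near [463.7 -20.3  24. ] jig [-43.7 110.9]
cap [647.7  19.9  36. ] jig [143.9 127.3]
last tip [572.5  86.1  40. ] jig [ 77.8 202.5]
last tip [552.3  78.1  40. ] jig [ 56.7 197.2]
felt [ 421.4 -138.3   44. ] jig [-100.7   -0.8]
wedge end [ 648.7 -139.4   20. ] jig [124.7 -30.8]
48.87331385651519 latch 0.16703812428695408
```

carry_out([
  [[0.02,-0.035,0],-4,1],
  [[0.045,-0.07,0],-8,1],
  [[0.067,-0.11,0],-12,1],
  [[0.09,-0.145,0],-16,1],
  [[0.11,-0.18,0],-20,1],
  [[0.13,-0.215,0],-24,1],
  [[0.153,-0.25,0],-28,1],
  [[0.173,-0.285,0],-33,1],
])

```text
time: 1.65
eef_pos: [330.2, 292.8, 231.6]
tcp_rot: [[-0.666, 0.746, 0.001], [0.746, 0.666, 0.0], [-0.0, 0.001, -1.0]]
force: [1.0, 0.8, 0.4]
finger_gap: 0.4
gripper_force: 0.0
```

carry_out([
  [[0.022,-0.036,0],-4,1],
  [[0.044,-0.072,0],-8,1],
  [[0.066,-0.108,0],-12,1],
  [[0.088,-0.144,0],-17,1],
  [[0.11,-0.18,-0.02],-22,1],
  [[0.132,-0.216,-0.05],-27,1],
  [[0.154,-0.252,-0.08],-31,1],
  [[0.174,-0.285,-0.11],-34.6,1],
])

```text
time: 2.45
eef_pos: [503.6, 9.1, 122.4]
tcp_rot: [[-0.124, 0.992, 0.002], [0.992, 0.124, -0.0], [-0.0, 0.002, -1.0]]
force: [1.2, 0.6, -0.5]
finger_gap: 0.5
gripper_force: 0.0
```

carry_out([
  [[0,0,0],0,1],
  [[0,0,0],0,1],
])

```text
time: 2.65
eef_pos: [501.7, 10.3, 121.7]
tcp_rot: [[-0.125, 0.992, -0.003], [0.992, 0.125, 0.001], [0.001, -0.003, -1.0]]
force: [0.1, 0.9, 1.0]
finger_gap: -0.4
gripper_force: 0.0
```

```bash
python3 - <<'E'
from h import *
s=ctrl.sense();print(s['time'],s['eef_pos'],s['tcp_rot'],s['finger_gap'],s['force'],s['qpos'])
p=ctrl.capture('wrist');save(p,'w1')
E
```

```text
2.65 [501.71256006  10.31066092 121.73573377] [[-1.25244486e-01  9.92122087e-01 -2.75385509e-03]
 [ 9.92125531e-01  1.25246377e-01  5.24431314e-04]
 [ 8.65210262e-04 -2.66648782e-03 -9.99996071e-01]] -0.3973225696970468 [0.07806176 0.88275295 0.98340781] [-8.18761055e-02 -5.25686522e-02  1.88020258e+00  3.07315456e-04
  1.31674627e+00 -2.07529211e-01]
```

View pics/w1.png

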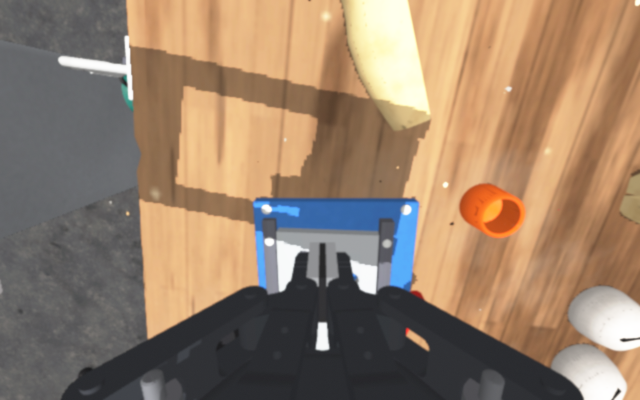

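The wrist view shows the shut fingertips at (322,245), the jig's left edge from (255,200) to (418,200), and the plate's end at row ~231, columns 277–380.

```bash
python3 - <<'E'
from h import *
p=ctrl.capture('wrist')
t=np.array([521.1,-124.7]);th=.1273;R=np.array([[np.cos(th),-np.sin(th)],[np.sin(th),np.cos(th)]])
for n,u,z in [('jl near',(255,200),14),('jl far',(418,200),14),('end near',(278,231),24),('end far',(379,232),31),('fence n',(269,220),22),('fence f',(386,220),26)]:
    W=onz(p,u,z)[:2];print(n,W.round(1),((W-t)@R).round(1))
s=ctrl.sense();print('tcp jig',((s['eef_pos'][:2]-t)@R).round(1), 'tip uv',proj(p,s['eef_pos']))
E
```

```text
jl near [441.6   3.2] [-62.6 136.9]
jl far [587.3  21.8] [ 84.3 136.9]
end near [465.8 -19.9] [-41.6 110.9]
end far [553.7  -6.7] [ 47.4 112.9]
fence n [456.7 -11.3] [-49.5 120.7]
fence f [559.1   3.3] [ 53.9 122.2]
tcp jig [ -0.8 137.4] tip uv [324.35424959 256.77883626]
```

carry_out([
  [[0,0,-0.025],0,1],
  [[0,0,-0.05],0,1],
  [[0,0,-0.07],0,1],
  [[0,0,-0.085],0,1],
  [[0,0,-0.095],0,1],
  [[0,0,-0.1],0,1],
  [[0,0,-0.102],0,1],
  [[0,0,-0.102],0,1],
])

```text
time: 3.55
eef_pos: [503.0, 11.1, 21.5]
tcp_rot: [[-0.127, 0.992, 0.001], [0.992, 0.127, -0.0], [-0.0, 0.001, -1.0]]
force: [-0.0, -0.0, -0.4]
finger_gap: -0.0
gripper_force: 0.0
```

carry_out([
  [[0.0005,-0.003,0],0,1],
  [[0.001,-0.006,0],0,1],
  [[0.001,-0.009,0],0,1],
  [[0.0015,-0.012,0],0,1],
  [[0.002,-0.014,0],0,1],
  [[0.002,-0.016,0],0,1],
  [[0.002,-0.018,0],0,1],
  [[0.0025,-0.02,0],0,1],
])

```text
time: 4.35
eef_pos: [504.8, -9.0, 20.7]
tcp_rot: [[-0.127, 0.992, -0.0], [0.992, 0.127, 0.0], [0.0, -0.0, -1.0]]
force: [-0.3, 3.0, 1.0]
finger_gap: 0.1
gripper_force: 1.5
```

carry_out([
  [[0,-0.002,0],0,1],
  [[0.0005,-0.004,0],0,1],
  [[0.0005,-0.006,-0.0005],0,1],
  [[0.001,-0.008,-0.001],0,1],
  [[0.001,-0.009,-0.001],0,1],
  [[0.001,-0.01,-0.0015],0,1],
  [[0.0015,-0.011,-0.0015],0,1],
  [[0.0015,-0.012,-0.0015],0,1],
])

```text
time: 5.15
eef_pos: [506.3, -21.5, 19.0]
tcp_rot: [[-0.127, 0.992, -0.0], [0.992, 0.127, -0.0], [-0.0, -0.0, -1.0]]
force: [0.4, 0.8, -0.6]
finger_gap: 0.1
gripper_force: 0.2
```

carry_out([
  [[0,-0.001,0],0,1],
  [[0,-0.002,0],0,1],
  [[0,-0.0025,0],0,1],
])

```text
time: 5.45
eef_pos: [506.2, -23.7, 19.0]
tcp_rot: [[-0.127, 0.992, -0.001], [0.992, 0.127, 0.0], [0.0, -0.001, -1.0]]
force: [-0.2, 1.6, -0.6]
finger_gap: -0.4
gripper_force: 0.9
```

```bash
python3 - <<'E'
from h import *
import cv2
p=ctrl.capture('scene');q=ctrl.capture('top');
a=cv2.resize(p['img'][190:270,270:430],None,fx=5,fy=5,interpolation=cv2.INTER_CUBIC)
cv2.imwrite('pics/s2.png',a[...,::-1])
print(ctrl.sense()['force'])
E
```

```text
[-0.98005292  1.01498269 -1.04882951]
```

View pics/s2.png

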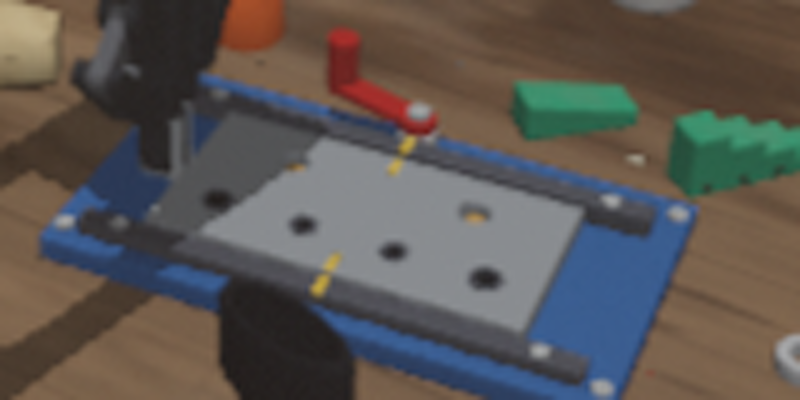

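The crop shows brass in both holes, at (297,167) and (475,215), and the yellow marks nearly aligned. I'll check the plate's right corners, (585,210) and (525,333), against seated geometry.

```bash
python3 - <<'E'
from h import *
p=ctrl.capture('scene')
t=np.array([521.1,-124.7]);th=.1273;R=np.array([[np.cos(th),-np.sin(th)],[np.sin(th),np.cos(th)]])
def f(x,y,z): return ((proj(p,[*(R@[x,y]+t),z])-[270,190])*5+2).round(0)
print('jig corners',f(83,-135,14),f(-67,135,14),'far fence end',f(46.5,-120,26))
for dy in (0,2,4):print(dy,'flat',f(45,-90+dy,24),f(-45,-90+dy,24),f(22,-45+dy,24),'propped',f(45,-90+dy,32),f(-45,-90+dy,24),f(22,-45+dy,30))
print('pins',f(22,-45,20),f(22,45,20),'mark fence far',f(50,0,26),'plate mark',f(40,0,24))
r=ctrl.capture('wrist');save(r,'w2')
E
```

```text
jig corners [702. 205.] [ 39. 237.] far fence end [653. 222.]
0 flat [588. 209.] [527. 332.] [478. 212.] propped [589. 196.] [527. 332.] [479. 202.]
2 flat [583. 208.] [522. 331.] [474. 211.] propped [585. 195.] [522. 331.] [475. 201.]
4 flat [579. 207.] [518. 329.] [470. 210.] propped [581. 194.] [518. 329.] [470. 200.]
pins [477. 219.] [298. 169.] mark fence far [408. 150.] plate mark [400. 165.]
```

View pics/w2.png

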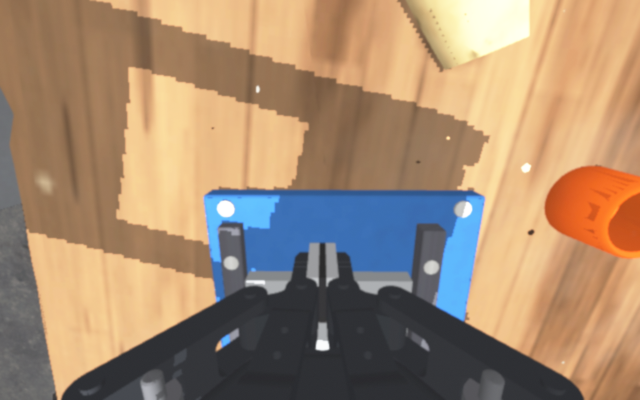

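The plate is flat: its corners match the seated geometry to within about 1 mm. Next I back off and go to the far side of the knob.

carry_out([
  [[-0.001,0.006,0],0,1],
  [[-0.002,0.014,0],0,1],
  [[-0.002,0.014,0.02],0,1],
  [[-0.002,0.014,0.045],0,1],
  [[-0.002,0.014,0.07],-8,1],
  [[-0.002,0.014,0.09],-16,1],
  [[0.01,0.01,0.095],-24,1],
  [[0.03,0.004,0.095],-32,1],
])

```text
time: 6.45
eef_pos: [537.5, -18.9, 116.3]
tcp_rot: [[0.423, 0.906, 0.003], [0.906, -0.423, -0.0], [0.001, 0.003, -1.0]]
force: [0.2, -0.1, -0.6]
finger_gap: -0.0
gripper_force: 0.0
```

carry_out([
  [[0.015,-0.008,0],-8,1],
  [[0.03,-0.016,0],-16,1],
  [[0.045,-0.024,0],-24,1],
  [[0.06,-0.032,0],-32,1],
  [[0.07,-0.04,0],-40,1],
  [[0.08,-0.046,0],-48,1],
  [[0.086,-0.05,0],-56,1],
  [[0.088,-0.052,0],-64,1],
])

```text
time: 7.25
eef_pos: [625.0, -71.3, 114.2]
tcp_rot: [[1.0, 0.017, 0.0], [0.017, -1.0, -0.0], [0.0, 0.0, -1.0]]
force: [0.4, 0.9, -0.1]
finger_gap: -0.2
gripper_force: 0.0
```

carry_out([
  [[0,0,0],-8,1],
  [[0,0,0],-9.5,1],
  [[0,0,0],-9.5,1],
])

```text
time: 7.55
eef_pos: [624.4, -71.1, 114.3]
tcp_rot: [[0.99, -0.14, 0.0], [-0.14, -0.99, -0.0], [0.0, 0.0, -1.0]]
force: [0.4, -0.3, 0.7]
finger_gap: -0.5
gripper_force: 0.0
```

```bash
python3 - <<'E'
from h import *
t=np.array([521.1,-124.7]);th=.1273;R=np.array([[np.cos(th),-np.sin(th)],[np.sin(th),np.cos(th)]])
s=ctrl.sense();print(s['time'],s['eef_pos'],(s['eef_pos'][:2]-t)@R,np.degrees(np.arctan2(s['tcp_rot'][1][1],s['tcp_rot'][0][1])),s['qpos'])
p=ctrl.capture('wrist');save(p,'w3')
for n,x,y,z in [('knob',81,46.9,59),('piv',68,0,38)]: print(n,proj(p,[*(R@[x,y]+t),z]))
for r in ctrl.look_for(p,'latch_knob'):print(r['conf'],r['uv'],(onz(p,r['uv'],59)[:2]-t)@R)
E
```

```text
7.55 [624.4359305  -71.0909999  114.26258523] [109.30577492  40.05604814] -98.04317422729463 [-1.94913600e-01  2.85988345e-01  1.52818884e+00 -8.45105987e-06
  1.32738886e+00  1.51626464e+00]
knob [322.69038499 256.4290952 ]
piv [381.76724344 244.55167211]
0.91 [354.7, 237.5] [89.70496548 19.99920224]
```

View pics/w3.png

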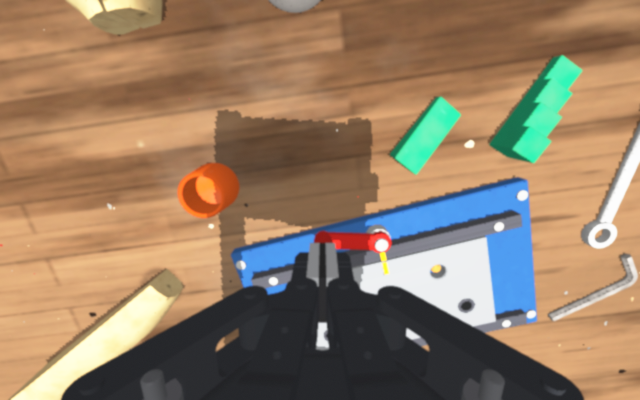

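carry_out([
  [[0,0,-0.02],0,1],
  [[0,0,-0.04],0,1],
  [[0,0,-0.055],0,1],
  [[0,0,-0.066],0,1],
  [[0,0,-0.071],0,1],
  [[0,0,-0.071],0,1],
])

```text
time: 8.25
eef_pos: [624.0, -71.5, 42.6]
tcp_rot: [[0.99, -0.142, -0.001], [-0.142, -0.99, 0.0], [-0.001, -0.0, -1.0]]
force: [-0.6, -0.1, 0.6]
finger_gap: 0.0
gripper_force: 0.0
```

```bash
cat > arc.py <<'E'
from h import *
t=np.array([521.1,-124.7]);th=.1273;R=np.array([[np.cos(th),-np.sin(th)],[np.sin(th),np.cos(th)]])
def tab(a0,off=19.,n=8,da=4.8):
    s=ctrl.sense();c=s['eef_pos'];yw=np.degrees(np.arctan2(s['tcp_rot'][1][1],s['tcp_rot'][0][1]))
    print('now',c,yw,s['force'],(c[:2]-t)@R)
    for i in range(n):
        a=a0+np.radians(da)*(i);r=np.array([np.cos(a),np.sin(a)]);g=np.array([-r[1],r[0]])
        W=R@(np.array([68,0])+48*r-off*g)+t
        dy=(np.degrees(a+th)-180-yw+90)%180-90
        print(round(np.degrees(a),1),((W-c[:2])/1000).round(4),round(dy,1))
E
python3 -c "
from arc import *
tab(1.30,n=24)"
```

```text
now [623.99490078 -71.50024003  42.57037497] -98.1893816986788 [-0.56753609 -0.10116479  0.55601434] [108.81635821  39.70611103]
74.5 [-0.0098  0.0002] -0.0
79.3 [-0.0136  0.0022] 4.8
84.1 [-0.0176  0.0039] 9.6
88.9 [-0.0217  0.0052] 14.4
93.7 [-0.0259  0.0062] 19.2
98.5 [-0.0302  0.0068] 24.0
103.3 [-0.0345  0.007 ] 28.8
108.1 [-0.0389  0.0069] 33.6
112.9 [-0.0431  0.0065] 38.4
117.7 [-0.0474  0.0057] 43.2
122.5 [-0.0516  0.0045] 48.0
127.3 [-0.0556  0.003 ] 52.8
132.1 [-0.0595  0.0011] 57.6
136.9 [-0.0632 -0.0011] 62.4
141.7 [-0.0668 -0.0035] 67.2
146.5 [-0.0701 -0.0063] 72.0
151.3 [-0.0732 -0.0093] 76.8
156.1 [-0.076  -0.0126] 81.6
160.9 [-0.0785 -0.0161] 86.4
165.7 [-0.0808 -0.0198] -88.8
170.5 [-0.0827 -0.0237] -84.0
175.3 [-0.0843 -0.0277] -79.2
180.1 [-0.0855 -0.0319] -74.4
184.9 [-0.0864 -0.0361] -69.6
```

carry_out([
  [[-0.005,0.0,0],0,1],
  [[-0.0098,0.0002,0],0,1],
  [[-0.0136,0.0022,0],4.8,1],
  [[-0.0176,0.0039,0],9.6,1],
  [[-0.0217,0.0052,0],14.4,1],
  [[-0.0259,0.0062,0],19.2,1],
  [[-0.0302,0.0068,0],24,1],
  [[-0.0345,0.007,0],28.8,1],
])

```text
time: 9.05
eef_pos: [590.3, -64.7, 44.4]
tcp_rot: [[0.935, 0.355, 0.002], [0.355, -0.935, -0.0], [0.002, 0.001, -1.0]]
force: [0.2, 0.1, -0.3]
finger_gap: 0.1
gripper_force: 0.6
```

carry_out([
  [[-0.0043,0,0],4.8,1],
  [[-0.0086,-0.0005,0],9.6,1],
  [[-0.0129,-0.0013,0],14.4,1],
  [[-0.017,-0.0025,0],19.2,1],
  [[-0.021,-0.004,0],24,1],
  [[-0.025,-0.006,0],28.8,1],
  [[-0.0287,-0.0081,0],33.6,1],
  [[-0.0323,-0.0105,0],38.4,1],
])

```text
time: 9.85
eef_pos: [558.0, -75.2, 44.3]
tcp_rot: [[0.512, 0.859, 0.002], [0.859, -0.512, -0.0], [0.001, 0.002, -1.0]]
force: [1.9, 1.0, -0.4]
finger_gap: -0.2
gripper_force: 0.5
```

```bash
python3 -c "
from arc import *
tab(np.radians(146.5),n=9)
p=ctrl.capture('scene')
for r in ctrl.look_for(p,'latch_knob'):
    W=onz(p,r['uv'],50)[:2];j=(W-t)@R;print(r['conf'],j,np.degrees(np.arctan2(j[1],j[0]-68)))
"
```

```text
now [558.03364942 -75.21918179  44.34465435] -30.80817089364132 [ 1.92360221  1.03037163 -0.39852802] [42.91670242 44.39146859]
146.5 [-0.0042 -0.0026] 4.6
151.3 [-0.0072 -0.0056] 9.4
156.1 [-0.0101 -0.0089] 14.2
160.9 [-0.0126 -0.0124] 19.0
165.7 [-0.0148 -0.0161] 23.8
170.5 [-0.0167 -0.02  ] 28.6
175.3 [-0.0183 -0.024 ] 33.4
180.1 [-0.0195 -0.0282] 38.2
184.9 [-0.0204 -0.0324] 43.0
0.56 [16.98264281 22.92714609] 155.80090010503602
```

carry_out([
  [[-0.0042,-0.0026,0],4.6,1],
  [[-0.0072,-0.0056,0],9.4,1],
  [[-0.0101,-0.0089,0],14.2,1],
  [[-0.0126,-0.0124,0],19,1],
  [[-0.0148,-0.0161,0],23.8,1],
  [[-0.0167,-0.02,0],28.6,1],
  [[-0.0175,-0.022,0],31,1],
  [[-0.0183,-0.024,0],33.4,1],
])

```text
time: 10.75
eef_pos: [539.8, -99.1, 44.0]
tcp_rot: [[-0.041, 0.999, 0.001], [0.999, 0.041, -0.0], [-0.0, 0.001, -1.0]]
force: [1.6, 0.9, 1.1]
finger_gap: -0.2
gripper_force: 0.4
```

carry_out([
  [[-0.0006,-0.002,0],2,1],
  [[-0.001,-0.0035,0],4,1],
  [[-0.001,-0.0045,0],5,1],
])

```text
time: 11.05
eef_pos: [538.5, -102.8, 43.8]
tcp_rot: [[-0.127, 0.992, 0.001], [0.992, 0.127, 0.001], [0.001, 0.001, -1.0]]
force: [-1.0, 7.5, 3.6]
finger_gap: -0.1
gripper_force: 4.0
```

carry_out([
  [[0,-0.0005,0],0,1],
  [[0,-0.001,0],0,1],
  [[0,-0.001,0],0,1],
])

```text
time: 11.35
eef_pos: [538.5, -102.9, 43.8]
tcp_rot: [[-0.127, 0.992, 0.0], [0.992, 0.127, 0.002], [0.002, 0.001, -1.0]]
force: [-1.1, 8.9, 4.4]
finger_gap: 0.0
gripper_force: 4.6
```

```bash
python3 -c "
from arc import *
s=ctrl.sense();print((s['eef_pos'][:2]-t)@R,s['force'])
"
```

```text
[20.03680837 19.42125393] [-1.08734638  8.89260815  4.44922841]
```

The latch is at its stop: the force rose with no further motion, and the TCP is at jig (20, 19). Next I retreat and check.

carry_out([
  [[-0.001,0.005,0],0,1],
  [[-0.002,0.012,0],0,1],
  [[-0.0025,0.02,0.01],0,1],
  [[-0.0025,0.02,0.04],0,1],
  [[-0.0025,0.02,0.08],0,1],
  [[-0.03,0.06,0.11],0,1],
  [[-0.06,0.1,0.14],0,1],
  [[-0.06,0.12,0.14],0,1],
])

```text
time: 12.15
eef_pos: [478.2, 16.6, 187.4]
tcp_rot: [[-0.127, 0.992, 0.005], [0.992, 0.127, -0.0], [-0.001, 0.005, -1.0]]
force: [0.6, 0.4, 0.4]
finger_gap: 0.1
gripper_force: 0.0
```

```bash
python3 - <<'E'
from arc import *
p=ctrl.capture('scene');q=ctrl.capture('top')
a=cv2.resize(p['img'][150:290,240:430],None,fx=4,fy=4,interpolation=cv2.INTER_CUBIC)
cv2.imwrite('pics/s4.png',a[...,::-1]);print(ctrl.sense()['eef_pos'])
def f(x,y,z): return ((proj(p,[*(R@[x,y]+t),z])-[240,150])*4+2).round(0)
print('knob',f(20,0,59),'corners flat',f(45,-90,24),f(-45,-90,24))
E
```

```text
[478.58288313  18.51221528 186.37905014]
knob [431. 263.] corners flat [590. 328.] [542. 426.]
```

View pics/s4.png

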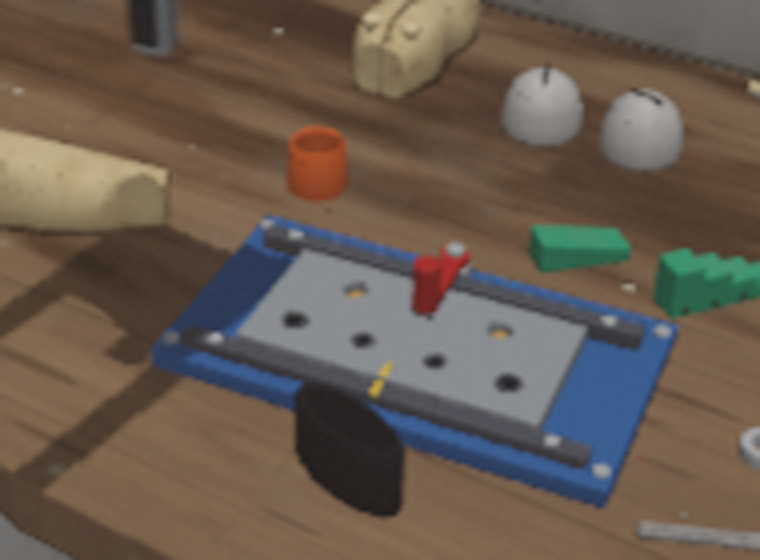

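The plate lies flat with its corners at about (588,326) and (540,427). The knob stands over it at (428,262), matching the predicted (431,263), and the bystanders are unmoved. I'm handing the job in.

```bash
python3 -c "
from cell import ctrl
print(ctrl.close_job())"
```

```text
the job is handed in; nothing more can be done
None
```

The jig is ready and handed in: the plate lies flat over both locating pins, the latch is across it at its stop, and the things lying around were not touched; the robot used about 12 of the 48 s.

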